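Put the stacked battery packs on charge

TASK

The robot battery packs came back piled on the bench: put each one on charge in the dock of its own colour, lying flat and straight between the dock's end stops and wholly on its pad. Dock them in the order they come off the stack, red first, then green, yellow and last blue; do not drop them, and leave the white reel and the black servo where they are.

Things in the scene. Friction and masses are not known exactly. Their poses are not given: they have to be found in the camera images.
- pack_blue: blue battery pack, a rigid block with rounded edges, 112 mm long (its x) x 58 mm wide (its y) x 24 mm high (z up), about 340 g; at the start it is the bottom of the stack. Origin at the centre of its underside. Either end may point either way.
- pack_yellow: yellow battery pack, a rigid block with rounded edges, 96 mm long (its x) x 50 mm wide (its y) x 24 mm high (z up), about 250 g; at the start it is second from the bottom, on the blue pack. Origin at the centre of its underside. Either end may point either way.
- pack_green: green battery pack, a rigid block with rounded edges, 80 mm long (its x) x 42 mm wide (its y) x 24 mm high (z up), about 180 g; at the start it is third, on the yellow pack. Origin at the centre of its underside. Either end may point either way.
- pack_red: red battery pack, a rigid block with rounded edges, 64 mm long (its x) x 34 mm wide (its y) x 24 mm high (z up), about 110 g; at the start it is on top, on the green pack. Origin at the centre of its underside. Either end may point either way.
- dock_blue: charging dock for the blue pack, fixed: a flat grey pad 128 mm long (x, between the stops) x 78 mm wide (y), its top 10 mm above the table, with a blue end stop at each end (14 mm thick, full width, top 22 mm above the table) and open long sides with blue edge lines. The pack goes in with 8 mm to spare at each end and 10 mm at each side. Overall 156 x 78 mm. Origin under its centre at table height, x along its length.
- dock_yellow: charging dock for the yellow pack, fixed: a flat grey pad 112 mm long (x, between the stops) x 70 mm wide (y), its top 10 mm above the table, with a yellow end stop at each end (14 mm thick, full width, top 22 mm above the table) and open long sides with yellow edge lines. The pack goes in with 8 mm to spare at each end and 10 mm at each side. Overall 140 x 70 mm. Origin under its centre at table height, x along its length.
- dock_green: charging dock for the green pack, fixed: a flat grey pad 96 mm long (x, between the stops) x 62 mm wide (y), its top 10 mm above the table, with a green end stop at each end (14 mm thick, full width, top 22 mm above the table) and open long sides with green edge lines. The pack goes in with 8 mm to spare at each end and 10 mm at each side. Overall 124 x 62 mm. Origin under its centre at table height, x along its length.
- dock_red: charging dock for the red pack, fixed: a flat grey pad 80 mm long (x, between the stops) x 54 mm wide (y), its top 10 mm above the table, with a red end stop at each end (14 mm thick, full width, top 22 mm above the table) and open long sides with red edge lines. The pack goes in with 8 mm to spare at each end and 10 mm at each side. Overall 108 x 54 mm. Origin under its centre at table height, x along its length.
- reel: bystander: white plastic reel standing flat, 60 mm across, 34 mm high, loose; origin at the centre of its underside
- servo: bystander: small black servo motor with a white horn, 55 x 25 x 42 mm high, loose; origin at the centre of its underside

How it is judged (in metres and radians):
On the way, in this order (a step that is already met when the one before it is completed fails the run):
1. the red pack lies in the red dock, let go (x of pack_red in the frame of dock_red between -0.011 and 0.011 m and y of pack_red in the frame of dock_red between -0.011 and 0.011 m and height (world z) of pack_red between 0.007 and 0.013 m and angle between pack_red's own z axis and vertical below 0.08 rad and angle between the x axis of pack_red and the x axis of dock_red, either way round below 0.17 rad and contact force between the fingers and pack_red below 0.1 N and linear speed of pack_red below 0.02 m/s), for 0.2 s.
2. the green pack lies in the green dock, let go (x of pack_green in the frame of dock_green between -0.011 and 0.011 m and y of pack_green in the frame of dock_green between -0.011 and 0.011 m and height (world z) of pack_green between 0.007 and 0.013 m and angle between pack_green's own z axis and vertical below 0.08 rad and angle between the x axis of pack_green and the x axis of dock_green, either way round below 0.17 rad and contact force between the fingers and pack_green below 0.1 N and linear speed of pack_green below 0.02 m/s), for 0.2 s.
3. the yellow pack lies in the yellow dock, let go (x of pack_yellow in the frame of dock_yellow between -0.011 and 0.011 m and y of pack_yellow in the frame of dock_yellow between -0.011 and 0.011 m and height (world z) of pack_yellow between 0.007 and 0.013 m and angle between pack_yellow's own z axis and vertical below 0.08 rad and angle between the x axis of pack_yellow and the x axis of dock_yellow, either way round below 0.17 rad and contact force between the fingers and pack_yellow below 0.1 N and linear speed of pack_yellow below 0.02 m/s), for 0.2 s.
4. the blue pack lies in the blue dock, let go (x of pack_blue in the frame of dock_blue between -0.011 and 0.011 m and y of pack_blue in the frame of dock_blue between -0.011 and 0.011 m and height (world z) of pack_blue between 0.007 and 0.013 m and angle between pack_blue's own z axis and vertical below 0.08 rad and angle between the x axis of pack_blue and the x axis of dock_blue, either way round below 0.17 rad and contact force between the fingers and pack_blue below 0.1 N and linear speed of pack_blue below 0.02 m/s), for 0.2 s.
At the end, for the whole second after the job is handed in: every pack lies flat (tilt under 0.08 rad, underside on the pad within 3 mm) in the dock of its colour, within 11 mm of the dock's centre along and across it, within 0.17 rad of its direction (either way round), let go and at rest (all of step 1 and all of step 2 and all of step 3 and all of step 4); the robot touches nothing.
It fails at once if a pack is dropped or falls (faster than 0.7 m/s while not held) ((contact force between the fingers and pack_red below 0.05 N and linear speed of pack_red above 0.7 m/s) or (contact force between the fingers and pack_green below 0.05 N and linear speed of pack_green above 0.7 m/s) or (contact force between the fingers and pack_yellow below 0.05 N and linear speed of pack_yellow above 0.7 m/s) or (contact force between the fingers and pack_blue below 0.05 N and linear speed of pack_blue above 0.7 m/s)).
It fails at once if the reel or the servo is moved more than 20 mm (distance of any of reel, servo from where it was at the start of the episode above 0.02 m).
It also fails if it takes over 112 s, if anything falls off the work surface, if the arm or the gripper's body presses on something with over 40 N, if the wrist force passes 120 N, or if a joint passes its speed limit or range.

ROBOT

A 7-joint arm with a two-finger parallel gripper is mounted at the origin on the work surface. World frame = base frame: x ahead of the robot, y to its left, z up, the work surface at z = 0. Lengths are in mm, angles in rad, forces in N, time in s.
With the tool pointing down it reaches from about 400 to 850 mm from the base axis. Payload 10.4 kg.
Tool frame: the origin (TCP) lies at the very end of the fingers, on their centre line; the grasp point (between the pads) lies 19 mm behind it; x points along the fingers, z is the direction in which the jaws open and shut, and the axes are right-handed (so a half turn about x gives the same grasp; the last joint's range is limited). The gripper opens to 87 mm and grips with 3 to 60 N. Pads are 19 mm wide; open, the fingers measure 117 mm over their backs; the gripper's body (75 mm by 190 mm) begins 51 mm behind the grasp point.
Start: joints at [-1.195, 0.332, -0.065, 1.46, 0.022, 1.35, -0.088], TCP at [242.685, 575.983, 222.576] pointing down, gripper open.
Joint ranges: [-2.6, 2.6], [-0.5, 2.12], [-1.47, 1.34], [0.16, 2.42], [-1.27, 4.41], [0.06, 2.06], [-2.6, 2.6]. Speed limits (rad/s): [2.22, 2.22, 2.79, 2.79, 3.14, 3.14, 3.14].

INTERFACE

Orientations are given as a unit quaternion [w, x, y, z].
In Python, from cell import goto, move_l, movej, move_gripper, sleep, ik, sense, snapshot, PlanningError, finish_job gives the robot as it stands. Calls block until the motion is done:
- goto(position, orientation): joint-space move of the TCP to a pose.
- move_l(position, max_speed=150, attitude=None, f_stop=None): straight line of the TCP; attitude=None keeps the orientation; max_speed is the mean speed in mm/s. With f_stop (N) it stops when the force on the tool has changed by that much, and returns True; else False.
- movej(angles): joint-space move.
- move_gripper(opening, effort=None): finger opening in mm; effort is the grip in N (None keeps the last); returns when the fingers have stopped.
- sleep(seconds).
- ik(position, orientation): joint angles nearest the present ones, or None.
- sense(): the state.
- snapshot(name): name is "scene" or "top"; returns a dict with "image" (420x560x3 uint8, red, green, blue), "fx", "fy", "cx", "cy" (pixels), "xyz" and "attitude" of the camera in the world. Camera axes: x right, y up, looking along -z (the intrinsics and any distortion apply to the point x, -y, -z); pixel columns grow to the right and rows downward; lengths in mm; the calibration is good to about 2 mm. A picture is of the moment at which its call begins. There is no depth.
A pose or a line that the arm cannot do raises PlanningError and nothing moves.
- finish_job(): hands the job in, once; it reports no verdict.
The state is a dict: "clock": time; "q": joint angles; "qd": joint speeds; "joint_efforts": joint torques, N m; "eef_pos": TCP position; "eef_rot": TCP orientation; "wrist_force": force on the tool from outside, world axes, zero at the start; "wrist_torque": the same for the moment, N m; "opening": finger opening in mm.
Only numpy, scipy, OpenCV 4.12 (cv2) and the standard library are available. Lean on these libraries where they do the work, as an engineer would, in place of code of your own. Each camera call takes 0.05 s, during which the arm holds its last target.

## Working session

There is one attempt and no reset: what is moved stays moved. The work goes in short steps, each a Python script; the robot and the scene stay as the last script left them, time stands still between calls to the robot, and variables do not carry over. Pictures are saved under pics/ and viewed, and the job is handed in when it is done.

```bash
ls; mkdir -p pics
python3 - <<'E'
from cell import *
import cv2
s=sense(); print(s['clock'],s['eef_pos'],s['eef_rot'],s['opening'],s['q'])
for n in ("scene","top"):
    d=snapshot(n); print(n,{k:d[k] for k in d if k!='image'})
    cv2.imwrite(f'pics/{n}0.png',cv2.cvtColor(d['image'],cv2.COLOR_RGB2BGR))
E
```

```text
pics
0.0 [242.56226873 575.58502021 221.75943046] [ 0.58873104 -0.39136043  0.58953027  0.39075163] 87.30632506250242 [-1.19460103  0.33285532 -0.06468268  1.46095139  0.02162017  1.34990275
 -0.08850056]
scene {'fx': 419.35048435321335, 'fy': 419.35048435321335, 'cx': 271.8122603095175, 'cy': 204.3486820455403, 'xyz': array([1122.19376767,  465.42267755,  786.92883988]), 'attitude': array([0.38776152, 0.15568802, 0.34083839, 0.84215879])}
top {'fx': 393.8660648541697, 'fy': 393.8660648541697, 'cx': 278.1773070436432, 'cy': 213.18454485742615, 'xyz': array([ 402.46102585,   -7.2158881 , 1130.19934215]), 'attitude': array([ 0.71300934,  0.06253086, -0.070493  , -0.69479371])}
```

View pics/scene0.png

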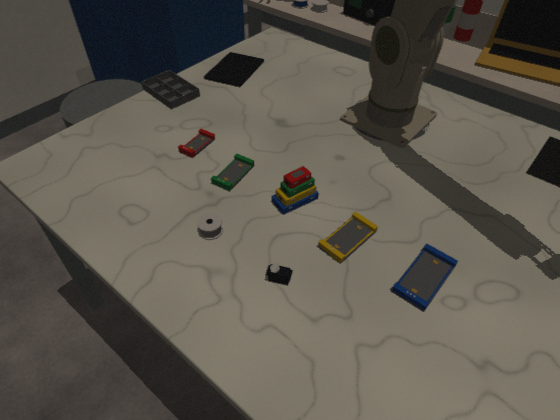

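View pics/top0.png

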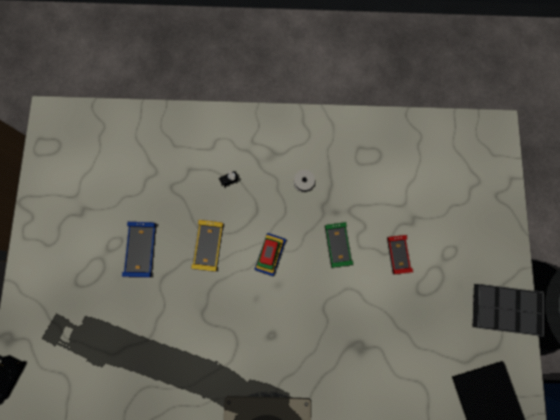

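```bash
cat > h.py <<'E'
from cell import *
import numpy as np, cv2
from scipy.spatial.transform import Rotation as R
def rot(q): return R.from_quat([q[1],q[2],q[3],q[0]]).as_matrix()
def px2w(d,u,v,z):
    r=rot(d['attitude'])@np.array([(u-d['cx'])/d['fx'],-(v-d['cy'])/d['fy'],-1.])
    return d['xyz']+r*(z-d['xyz'][2])/r[2]
def w2px(d,p):
    c=rot(d['attitude']).T@(np.asarray(p,float)-d['xyz'])
    return np.array([d['cx']+d['fx']*c[0]/-c[2], d['cy']-d['fy']*c[1]/-c[2]])
def crop(d,name,u0,v0,u1,v1,k,gain=1.6):
    im=d['image'][v0:v1,u0:u1]; im=cv2.resize(im,None,fx=k,fy=k,interpolation=cv2.INTER_CUBIC)
    im=np.clip(im*gain,0,255).astype(np.uint8)
    cv2.imwrite('pics/'+name+'.png',cv2.cvtColor(im,cv2.COLOR_RGB2BGR))
E
python3 - <<'E'
from h import *
import pickle
d=snapshot('top');e=snapshot('scene'); pickle.dump((d,e),open('s0.pkl','wb'))
crop(d,'t_stack',235,220,305,285,8,)
crop(d,'t_left',115,210,235,285,6)
crop(d,'t_right',315,210,420,285,7)
crop(e,'s_stack',255,155,335,220,8)
E
```

```text
(no output)
```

View pics/t_stack.png

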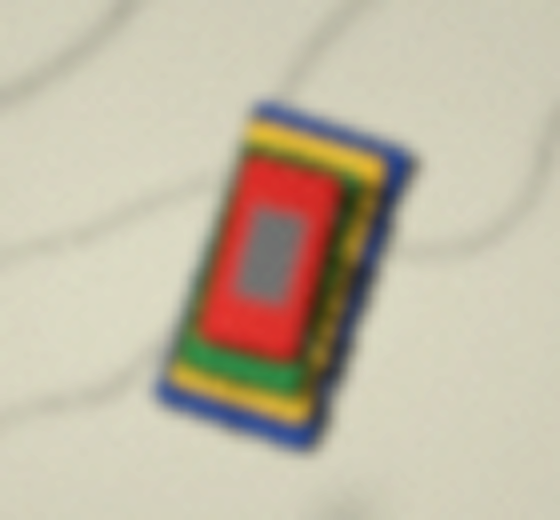

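View pics/t_left.png

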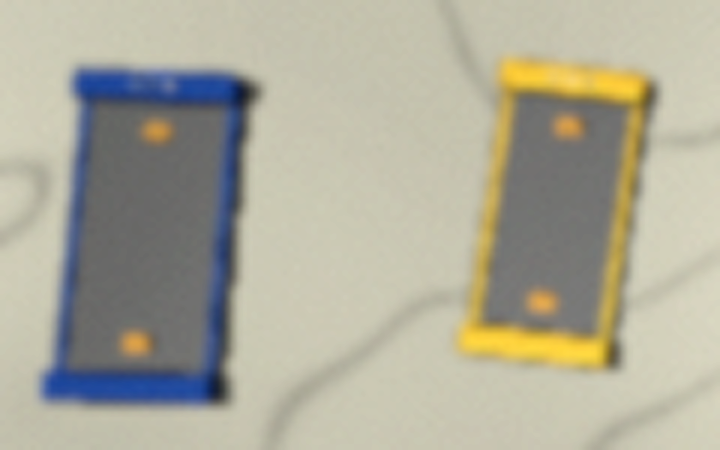

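View pics/t_right.png

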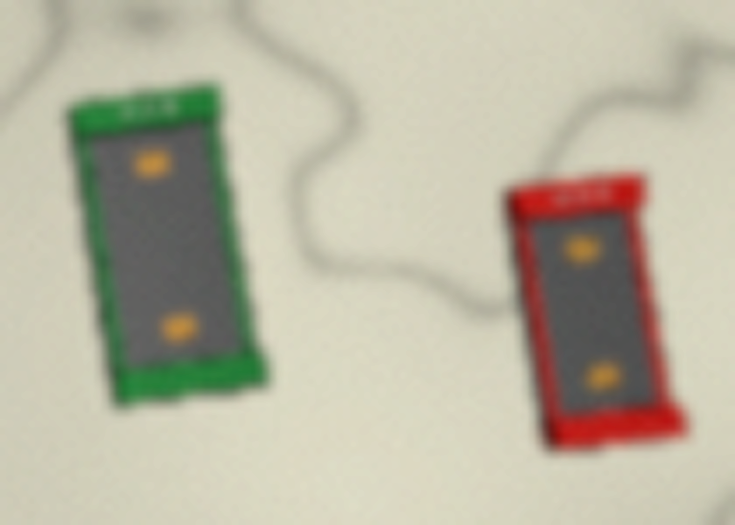

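View pics/s_stack.png

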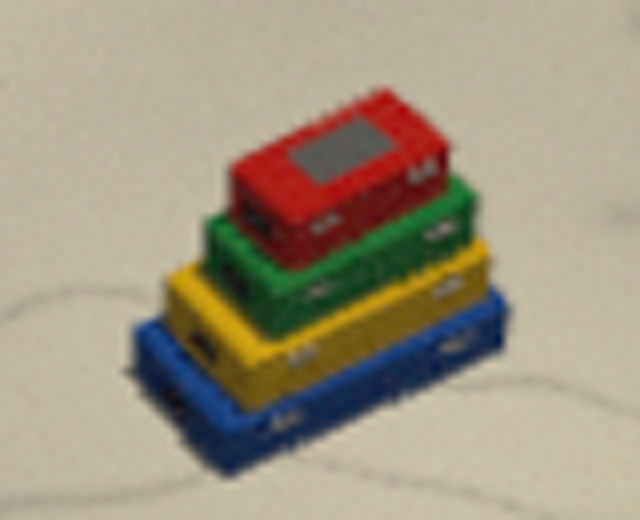

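```bash
cat > m.py <<'E'
from h import *
import pickle
d,e=pickle.load(open('s0.pkl','rb'))
f=lambda x,y,u0,v0,k:(u0+(x+.5)/k-.5,v0+(y+.5)/k-.5)
D={'blue':((115,210,6),[(156,131),(135,343)],[(76,68),(243,73),(213,401),(43,398)]),
'yellow':((115,210,6),[(568,127),(542,302)],[(500,58),(650,72),(609,365),(459,350)]),
'green':((315,210,7),[(152,164),(180,328)],[(68,103),(219,86),(268,382),(117,404)]),
'red':((315,210,7),[(582,250),(603,377)],[(510,188),(645,177),(688,433),(549,448)])}
for n,(o,c,k) in D.items():
    P=[px2w(d,*f(*p,*o),10)[:2] for p in c]; v=P[0]-P[1]
    Q=[px2w(d,*f(*p,*o),22)[:2] for p in k]
    w=Q[0]+Q[1]-Q[2]-Q[3]
    print(n,'contacts',np.mean(P,0).round(1),np.arctan2(v[1],v[0]).round(3),'corners',np.mean(Q,0).round(1),np.arctan2(w[1],w[0]).round(3),'len',np.linalg.norm(w)/2,'wid',np.linalg.norm(Q[0]-Q[1]),np.linalg.norm(Q[2]-Q[3]))
E
python3 m.py
```

```text
blue contacts [502.4 374.8] -0.008 corners [502.8 371.6] -0.005 len 153.8870784796957 wid 78.85163857223647 78.11172078525924
yellow contacts [517.9 182.6] -0.089 corners [518.7 180.9] -0.081 len 138.3750225447515 wid 71.55063994645732 69.95554370811277
green contacts [ 529.4 -191.2] 0.166 corners [ 529.4 -190. ] 0.159 len 122.0196780161945 wid 62.3532631929836 61.42849746255489
red contacts [ 506.2 -365.1] 0.133 corners [ 506.3 -363.5] 0.126 len 104.31643279663014 wid 55.55799109960249 56.444116056184555
```

```bash
cat >> m.py <<'E'
print('stack')
o=(235,220,8)
T={'red':(96,[(246,155),(345,180),(300,360),(197,335)]),'blue':(24,[(258,100),(415,155),(312,450),(158,392)]),
'yellow':(48,[(250,118),(385,158),(308,425),(165,382)])}
for n,(z,k) in T.items():
    Q=[px2w(d,*f(*p,*o),z)[:2] for p in k]
    w=Q[0]+Q[1]-Q[2]-Q[3]
    print(n,np.mean(Q,0).round(1),np.arctan2(w[1],w[0]).round(3),'len',np.linalg.norm(w)/2,'wid',np.linalg.norm(Q[0]-Q[1]),np.linalg.norm(Q[2]-Q[3]))
Q=[px2w(d,*f(*p,*o),72)[:2] for p in [(297,392),(180,362)]]; print('green end',Q,np.linalg.norm(Q[0]-Q[1]))
o=(255,155,8)
S={'red':(96,[(230,165),(385,88),(450,150),(298,225)]),'blue':(24,[(135,325),None,(508,300),(235,418)])}
for n,(z,k) in S.items():
    Q=[px2w(e,*f(*p,*o),z)[:2].round(1) if p else None for p in k]; print(n,Q)
    if n=='red': w=Q[1]+Q[2]-Q[0]-Q[3];print(np.mean(Q,0),np.arctan2(w[1],w[0]),np.linalg.norm(w)/2)
    else: print((Q[0]+Q[2])/2, Q[2]-Q[3],Q[3]-Q[0])
E
python3 m.py | sed -n '/stack/,$p'
python3 - <<'E'
from h import *
import pickle
d,e=pickle.load(open('s0.pkl','rb'))
crop(e,'s_left',315,205,465,310,5); crop(e,'s_right',170,120,265,195,8)
E
```

```text
stack
red [496.3   6.2] -0.227 len 60.91991162847113 wid 33.68460538367975 34.586776334328725
blue [497.4   2.1] -0.305 len 108.58648152198583 wid 58.848587749143114 57.180946510942974
yellow [496.4   4.9] -0.268 len 94.97535431096186 wid 48.695230164675195 50.81993655140469
green end [array([453.80401016,  -3.09315172]), array([462.73002586,  36.16412749])] 40.259256411346676
red [array([522.4, -13.4]), array([462.9,   0.7]), array([473. ,  33.8]), array([529.9,  19.3])]
[497.05  10.1 ] 2.90066091292671 59.93104370858227
blue [array([539.2, -37.7]), None, array([451.7,  47.1]), array([550.3,  13.3])]
[495.45   4.7 ] [-98.6  33.8] [11.1 51. ]
```

View pics/s_left.png

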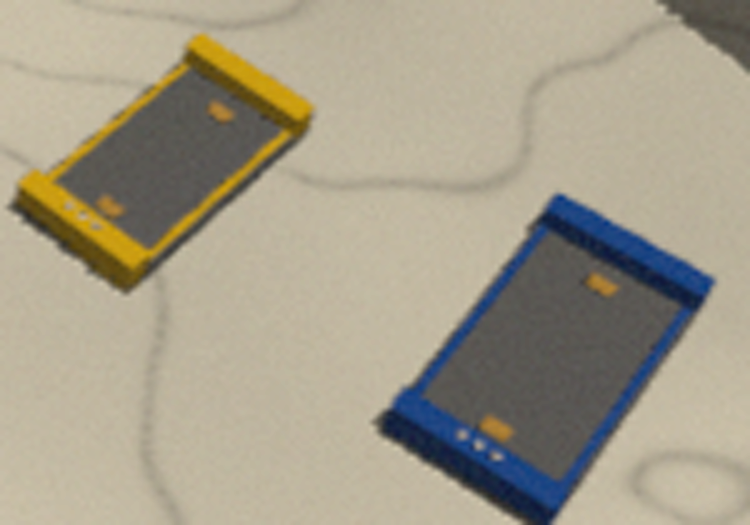

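View pics/s_right.png

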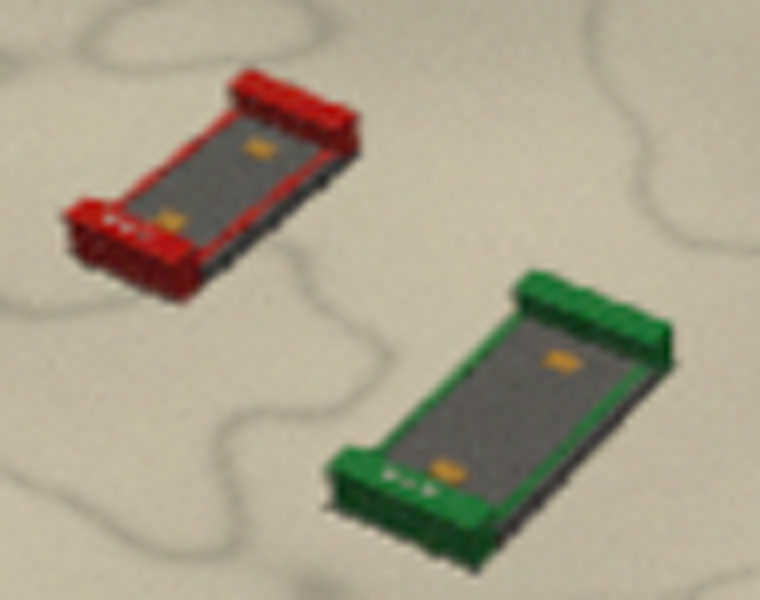

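```bash
cat > m2.py <<'E'
from h import *
import pickle
d,e=pickle.load(open('s0.pkl','rb'))
f=lambda x,y,u0,v0,k:(u0+(x+.5)/k-.5,v0+(y+.5)/k-.5)
A=(315,205,5);B=(170,120,8)
for n,o,c in [('blue',A,[(601,285),(495,428)]),('yellow',A,[(221,112),(111,206)]),('green',B,[(563,361),(449,471)]),('red',B,[(260,149),(172,220)])]:
    P=[px2w(e,*f(*p,*o),10)[:2] for p in c]; v=P[1]-P[0]
    print(n,np.mean(P,0).round(1),np.arctan2(v[1],v[0]).round(3),np.linalg.norm(v))
E
python3 m2.py
```

```text
blue [500.2 374.8] -0.009 100.12619534988377
yellow [515.4 183.9] -0.092 83.72009207858012
green [ 526.9 -189.8] 0.15 67.91523745621882
red [ 504.1 -364.2] 0.138 51.27777833885068
```

```bash
cat >> h.py <<'E'
def quat(th,flip=0):
    # pack x-axis direction th; jaws open along th+90deg
    a=th+np.pi/2+np.pi*flip
    x=np.array([0,0,-1.]);z=np.array([np.cos(a),np.sin(a),0]);y=np.cross(z,x)
    q=R.from_matrix(np.column_stack([x,y,z])).as_quat(); return [q[3],q[0],q[1],q[2]]
DOCK={'blue':(501.5,374,-.007),'yellow':(517,183,-.087),'green':(528.3,-190.3,.158),'red':(505.3,-364.2,.132)}
E
python3 - <<'E'
from h import *
q0=sense()['q']
for n,(x,y,t) in {**DOCK,'stack':(496.7,8,-.25)}.items():
    for fl in (0,1):
        for z in (14,180):
            r=ik([x,y,z],quat(t,fl)); print(n,fl,z,None if r is None else np.round(r,2))
E
```

```text
blue 0 14 [-0.74  0.52  0.04  1.66 -0.02  0.96  0.87]
blue 0 180 [-0.75  0.36  0.05  1.52 -0.02  1.27  0.86]
blue 1 14 [-1.05  0.55  0.43  1.68 -0.27  0.96 -2.1 ]
blue 1 180 [-1.06  0.37  0.44  1.54 -0.16  1.26 -2.17]
yellow 0 14 [-0.6   0.38  0.21  1.88 -0.1   0.89  1.14]
yellow 0 180 [-0.62  0.19  0.23  1.74 -0.04  1.22  1.1 ]
yellow 1 14 [-0.83  0.41  0.48  1.9  -0.24  0.89 -1.89]
yellow 1 180 [-0.84  0.2   0.48  1.75 -0.1   1.22 -2.  ]
green 0 14 [-0.31  0.49  0.7   1.87 -0.39  0.92  2.3 ]
green 0 180 [-0.51  0.3   0.92  1.73 -0.25  1.24  2.21]
green 1 14 [-0.38  0.52  0.79  1.87 -0.45  0.94 -0.79]
green 1 180 [-0.52  0.31  0.94  1.73 -0.26  1.24 -0.93]
red 0 14 [ 0.91  0.56 -0.46  1.65  0.29  1.    2.05]
red 0 180 [ 0.91  0.39 -0.46  1.5   0.18  1.29  2.13]
red 1 14 [-0.13  0.72  0.93  1.71 -0.65  1.05 -0.42]
red 1 180 [-0.17  0.51  0.99  1.57 -0.43  1.31 -0.56]
stack 0 14 [-0.54  0.31  0.49  2.03 -0.19  0.85  1.37]
stack 0 180 [-0.6   0.07  0.52  1.88 -0.04  1.21  1.25]
stack 1 14 [-0.65  0.33  0.61  2.03 -0.25  0.85 -1.72]
stack 1 180 [-0.65  0.07  0.57  1.88 -0.04  1.21 -1.89]
```

```bash
cat >> h.py <<'E'
def st(tag):
    s=sense(); print(tag,'t=%.1f'%s['clock'],np.round(s['eef_pos'],1),'open %.1f'%s['opening'],'F',np.round(s['wrist_force'],1),flush=True); return s
def pick(x,y,t,zu,fl,effort,op,up=70):
    q=quat(t,fl)
    goto([x,y,zu+3+up],q); move_gripper(op); st('above')
    move_l([x,y,zu+12],max_speed=120)
    print('hit',move_l([x,y,zu+3],max_speed=30,f_stop=6)); st('down')
    move_gripper(0,effort=effort); st('grip')
    z=sense()['eef_pos'][2]
    move_l([x,y,z+15],max_speed=40); st('lift')
    return z-zu
E
python3 - <<'E'
from h import *
print(pick(496.7,8,-.235,72,1,20,60)); 
d=snapshot('top');e=snapshot('scene');crop(d,'p1t',210,190,330,290,6);crop(e,'p1s',230,120,350,220,6)
E
```

```text
above t=3.2 [496.7   8.  145. ] open 60.2 F [-0.1 -0.   0.2]
hit False
down t=4.3 [496.6   8.   75. ] open 60.1 F [ 0.5 -1.  -0.3]
grip t=4.9 [496.7   8.   75.1] open 33.7 F [-0.3 -0.3  0.7]
lift t=5.4 [496.8   8.1  90.2] open 33.7 F [-0.7  1.2 -0.5]
3.0589627769767276
```

View pics/p1s.png

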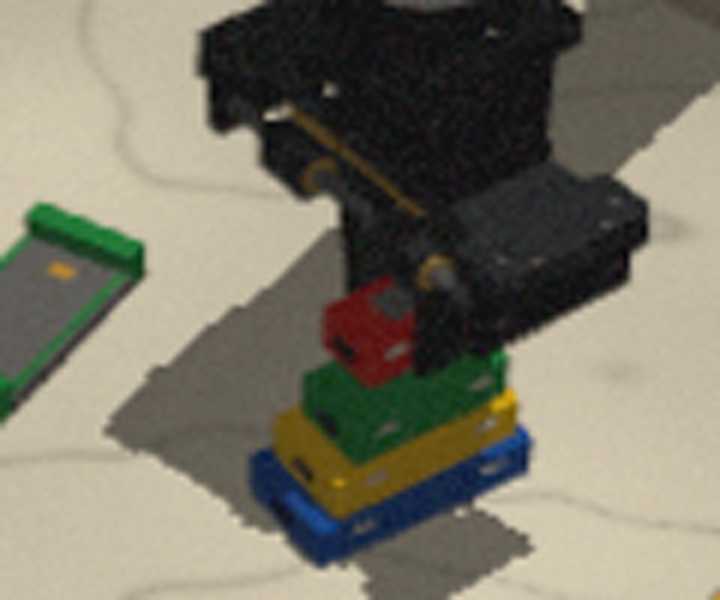

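View pics/p1t.png

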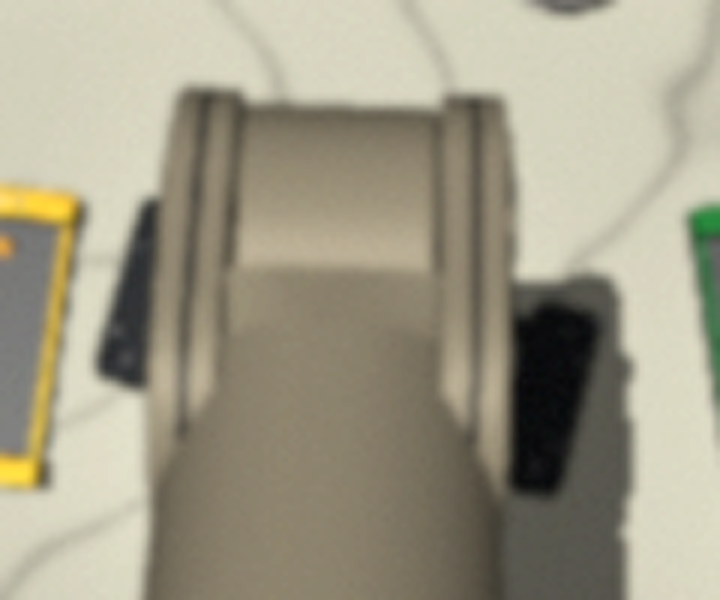

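```bash
cat >> h.py <<'E'
def place(x,y,t,dz,fl,op):
    q=quat(t,fl); s=sense(); p=s['eef_pos']
    move_l([p[0],p[1],max(p[2],150)],max_speed=150)
    goto([x,y,100],q); st('over dock')
    move_l([x,y,10+dz+8],max_speed=100)
    print('hit',move_l([x,y,10+dz-1],max_speed=20,f_stop=5)); st('down')
    move_gripper(op); st('open')
    move_l([x,y,100],max_speed=150); st('up')
E
python3 - <<'E'
from h import *
place(*DOCK['red'],3.0,1,54)
E
```

```text
over dock t=7.5 [ 505.9 -362.8   99.6] open 34.2 F [ 0.8  0.6 -1.3]
hit True
down t=8.8 [ 505.5 -364.2   13. ] open 33.8 F [-0.7 -0.3  4.5]
open t=9.5 [ 505.  -363.8   12.3] open 54.1 F [ 0.3 -0.9  0.9]
up t=10.3 [ 505.  -363.7   99.2] open 54.1 F [-0.2 -0.3 -0.8]
```

Red touched down at exactly the expected height. Next I move aside and check both the dock and the stack.

Run:
```python
from h import *
import pickle
goto([420,-190,230],quat(.1,1)); st('side')
d=snapshot('top');e=snapshot('scene');pickle.dump((d,e),open('s1.pkl','wb'))
crop(d,'q1t',375,220,425,285,8);crop(e,'q1s',255,155,335,220,8);crop(e,'q1r',170,120,265,195,8);crop(d,'q1st',235,220,305,285,8)
```

```text
side t=11.2 [ 420.3 -190.   229.9] open 53.6 F [-0.2  0.2 -0.3]
```

View pics/q1t.png

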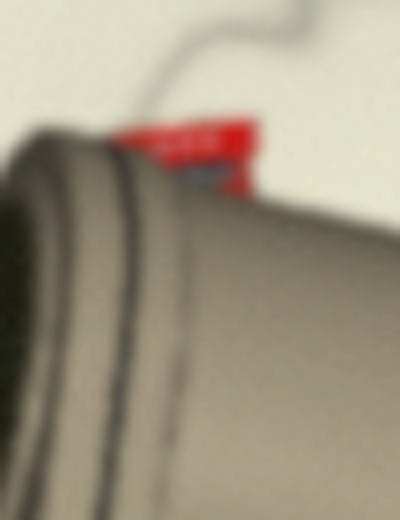

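View pics/q1r.png

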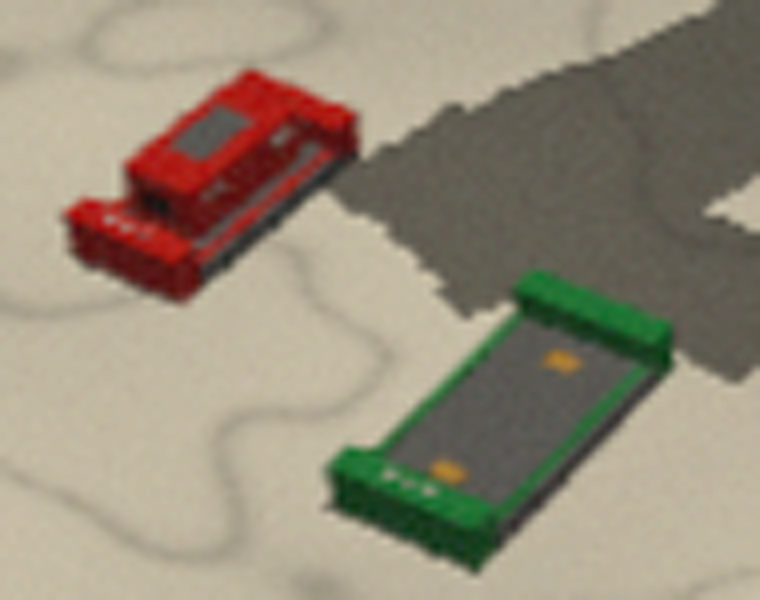

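View pics/q1s.png

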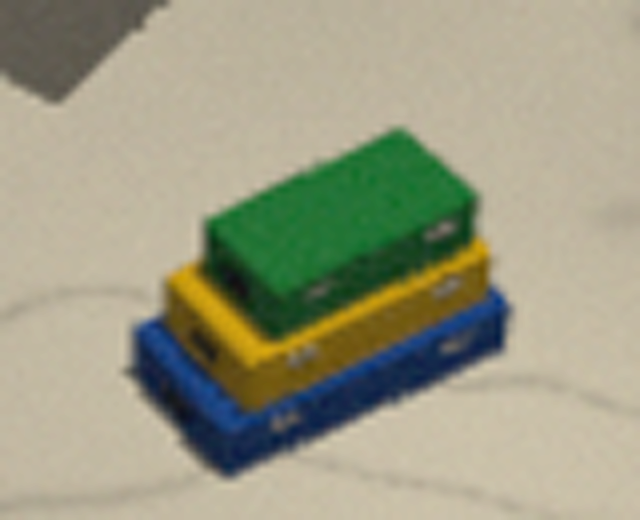

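View pics/q1st.png

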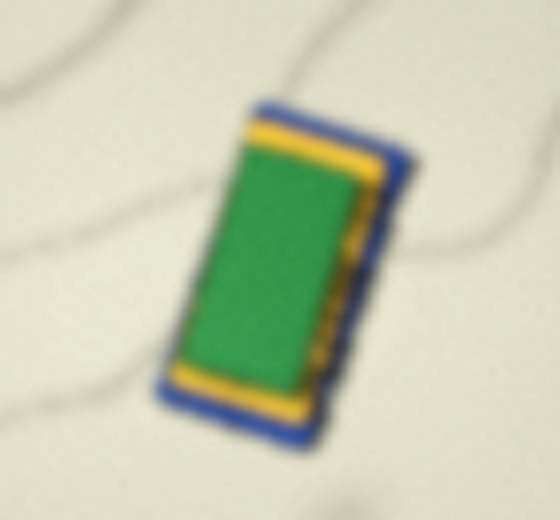

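```bash
cat > m3.py <<'E'
from h import *
import pickle
d,e=pickle.load(open('s1.pkl','rb'))
f=lambda x,y,u0,v0,k:(u0+(x+.5)/k-.5,v0+(y+.5)/k-.5)
def quad(c,z,o,k):
    Q=[px2w(c,*f(*p,*o),z)[:2] for p in k]; w=Q[0]+Q[1]-Q[2]-Q[3]
    print(np.mean(Q,0).round(1),(np.arctan2(w[1],w[0])%np.pi-np.pi).round(3),'len %.1f'%(np.linalg.norm(w)/2),'wid %.1f %.1f'%(np.linalg.norm(Q[0]-Q[1]),np.linalg.norm(Q[2]-Q[3])))
if __name__=='__main__':
    print('red',px2w(e,*f(211,134,170,120,8),34))
    quad(d,72,(235,220,8),[(247,143),(362,180),(298,392),(180,362)])
    quad(e,72,(255,155,8),[(402,128),(478,198),(275,288),(205,225)])
E
python3 m3.py
```

```text
red [ 504.08635184 -362.5396206    34.        ]
[494.6   6.4] -0.266 len 75.4 wid 40.8 40.6
[494.7   9.4] -0.274 len 77.5 wid 39.9 35.2
```

Run:
```python
from h import *
import pickle
z=pick(494.7,7.9,-.27,48,1,25,68); print(z)
place(*DOCK['green'],z,1,62)
goto([420,60,230],quat(-.2,1)); st('side')
d=snapshot('top');e=snapshot('scene');pickle.dump((d,e),open('s2.pkl','wb'))
crop(e,'q2s',255,155,335,220,8);crop(e,'q2r',170,120,265,195,8);crop(d,'q2t',315,210,420,285,7)
```

```text
above t=12.9 [494.7   7.9 121.1] open 68.2 F [-0.6 -0.2 -0.5]
hit False
down t=14.0 [494.6   7.9  51. ] open 67.7 F [0.1 0.2 0.1]
grip t=14.5 [494.7   7.9  51.1] open 42.3 F [-0.7 -0.1  0.5]
lift t=15.1 [494.8   8.   66.2] open 42.0 F [-0.2 -0.4 -1.5]
3.057885177328437
over dock t=16.7 [ 528.2 -189.3   99.4] open 41.5 F [ 0.6  0.3 -1.7]
hit True
down t=18.1 [ 528.5 -190.2   13. ] open 41.7 F [-0.6  0.5  6.2]
open t=18.8 [ 527.8 -189.9   12.4] open 62.0 F [-1.  -0.4 -0.4]
up t=19.5 [ 527.9 -189.9   99.3] open 62.0 F [ 0.   0.2 -0.2]
side t=20.8 [420.   59.6 229.7] open 62.3 F [-1.  -0.4  0.4]
```

View pics/q2t.png

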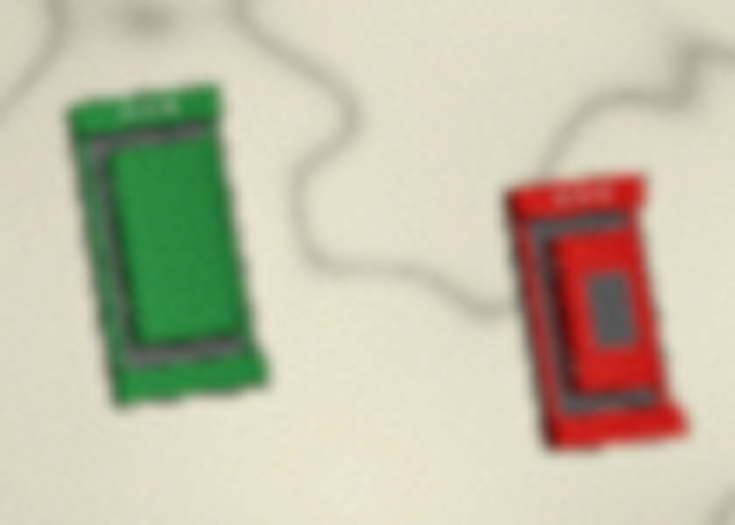

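View pics/q2r.png

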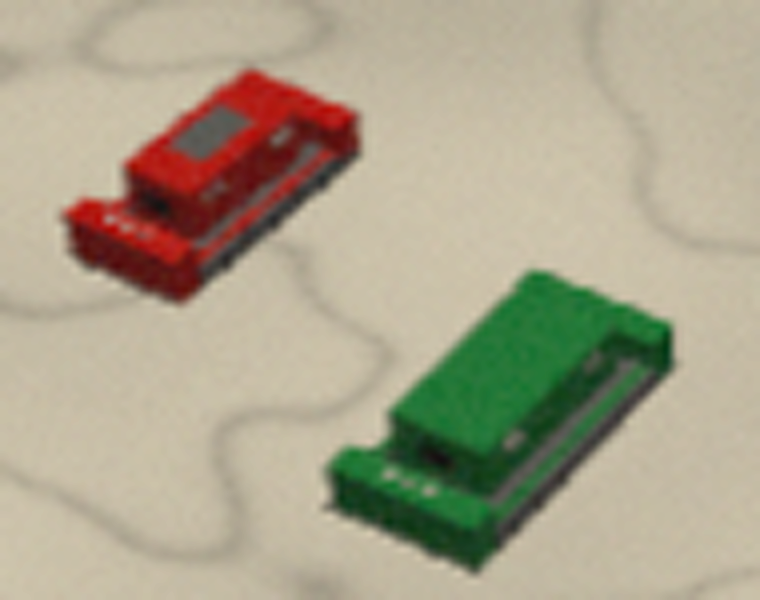

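View pics/q2s.png

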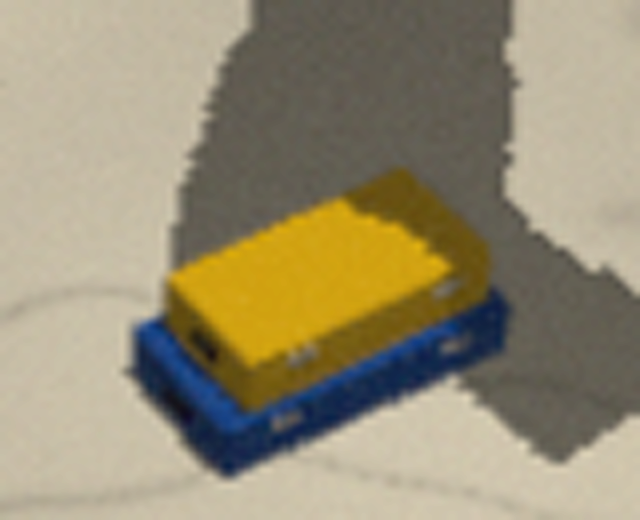

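Run:
```python
from m3 import *
d,e=pickle.load(open('s2.pkl','rb'))
o=(315,210,7)
print('red label',px2w(d,*f(613,310,*o),34)[:2],px2w(d,*f(592.5,313.5,*o),10)[:2])
print('green');quad(d,34,o,[(108,150),(219,136),(247,334),(137,344)])
print('green scene');quad(e,34,(170,120,8),[(535,270),(615,318)][:2]+[(498,455),(392,415)])
print('yellow scene');quad(e,48,(255,155,8),[(403,168),(488,242),(248,363),(168,280)])
```

```text
red label [ 505.51149812 -365.72892173] [ 506.12686893 -365.1459324 ]
green
[ 528.8 -192. ] -3.002 len 79.1 wid 45.3 44.1
green scene
[ 525.  -187.4] -2.928 len 84.0 wid 39.5 42.3
yellow scene
[495.9   6.4] -0.26 len 94.4 wid 43.5 44.4
```

Run:
```python
from h import *
import pickle
z=pick(496.1,5.8,-.264,24,0,30,74); print(z)
place(*DOCK['yellow'],z,0,70)
goto([420,320,230],quat(0,0)); st('side')
d=snapshot('top');e=snapshot('scene');pickle.dump((d,e),open('s3.pkl','wb'))
crop(e,'q3s',255,155,335,220,8);crop(e,'q3r',310,205,400,270,8);crop(d,'q3t',180,210,305,285,6)
```

```text
above t=24.1 [496.1   5.8  97. ] open 73.9 F [0.5 0.1 0.6]
hit False
down t=25.2 [496.1   5.8  27. ] open 73.9 F [0.4 0.1 0.3]
grip t=25.8 [496.1   5.8  27.1] open 50.0 F [ 0.3 -0.5  1. ]
lift t=26.3 [496.1   5.6  42.2] open 49.8 F [-0.4 -0.8 -1.1]
3.0513376297260315
over dock t=27.9 [516.5 183.   99.1] open 49.9 F [ 0.1 -0.7 -1.9]
hit True
down t=29.3 [517.1 182.9  13. ] open 49.9 F [-0.4 -1.2  7.2]
open t=30.0 [516.5 182.6  12.3] open 69.6 F [-0.6  0.3  0.1]
up t=30.7 [516.7 182.5  99.3] open 69.9 F [ 1.1 -0.4 -0. ]
side t=31.6 [421.1 318.2 228.6] open 70.1 F [ 0.4 -0.5 -0.6]
```

View pics/q3t.png

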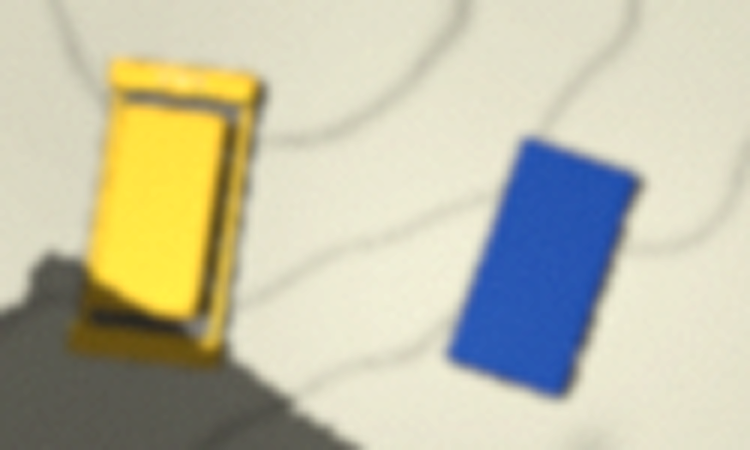

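View pics/q3r.png

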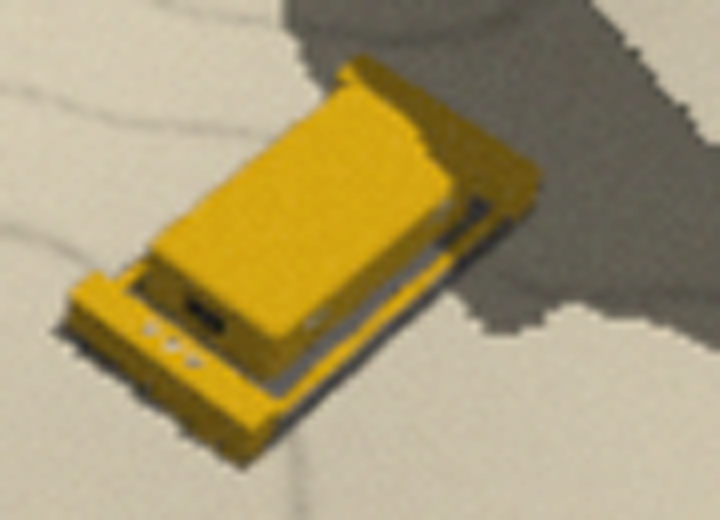

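View pics/q3s.png

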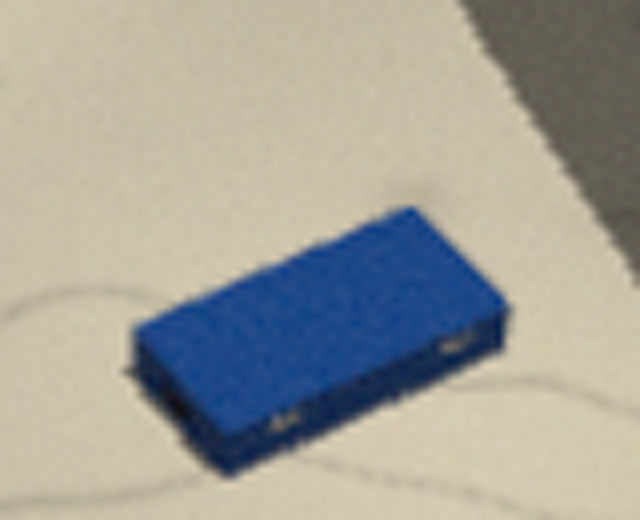

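Run:
```python
from m3 import *
d,e=pickle.load(open('s3.pkl','rb'))
print('yellow');quad(d,34,(180,210,6),[(123,104),(230,113),(196,320),(88,308)])
print('blue');quad(d,24,(180,210,6),[(525,138),(642,178),(565,398),(450,355)])
quad(e,24,(255,155,8),[(410,207),(510,305),(230,435),(137,328)])
```

```text
yellow
[517.  181.3] -0.108 len 96.5 wid 50.3 50.1
blue
[496.6   1.4] -0.307 len 107.8 wid 58.3 56.9
[496.8   6.3] -0.301 len 108.3 wid 55.6 55.8
```

Run:
```python
from h import *
import pickle
z=pick(496.7,3.9,-.304,0,0,40,86); print(z)
place(*DOCK['blue'],z,0,80)
x,y,t=DOCK['blue']
goto([420,100,250],quat(-.1,0)); st('side')
d=snapshot('top');e=snapshot('scene');pickle.dump((d,e),open('s4.pkl','wb'))
crop(e,'q4s',310,205,470,315,5);crop(d,'q4t',115,210,235,285,6);crop(e,'q4full',140,100,480,320,2.3,1.4)
```

```text
above t=33.7 [496.7   3.9  73. ] open 85.7 F [-0.1 -0.3  0.2]
hit False
down t=34.8 [496.6   3.9   3. ] open 86.0 F [-0.2 -0.3  0.1]
grip t=35.4 [496.7   3.9   3. ] open 58.0 F [ 0.3  0.9 -0.1]
lift t=35.9 [496.8   3.7  18.2] open 57.7 F [-0.2  0.4 -3.7]
3.024971036772732
over dock t=38.3 [502.6 372.5  99.9] open 57.7 F [ 0.2 -0.2 -3. ]
hit True
down t=39.7 [501.6 374.   13.1] open 57.8 F [-0.9 -1.3  5.4]
open t=40.4 [501.1 373.4  12. ] open 80.1 F [ 0.4 -0.4  0.6]
up t=41.2 [501.3 373.5  99.2] open 80.1 F [ 0.  -0.5 -1.3]
side t=42.6 [420.1 100.3 250.2] open 79.9 F [0.1 0.4 0.2]
```

View pics/q4t.png

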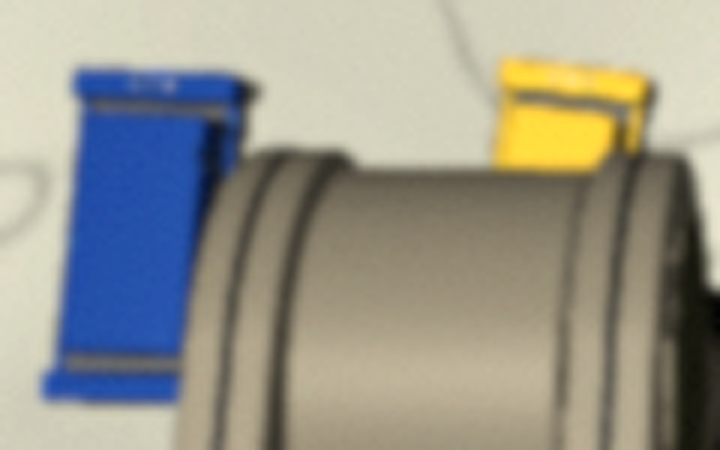

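View pics/q4s.png

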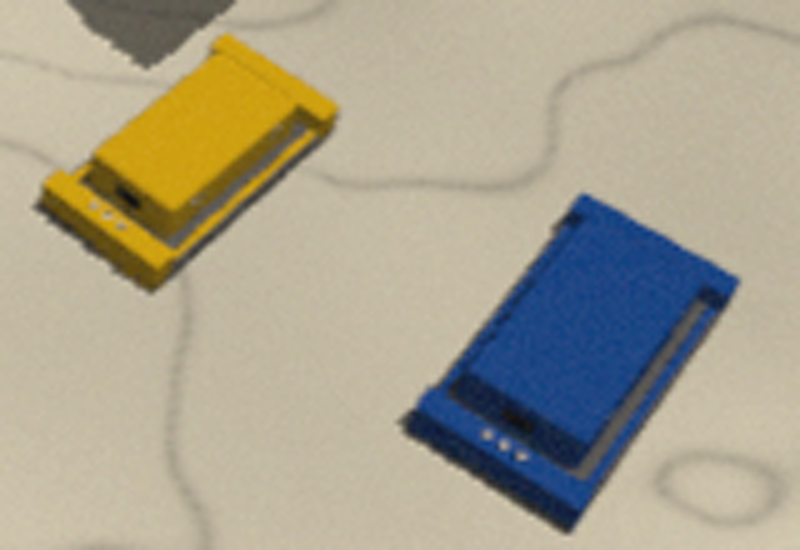

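View pics/q4full.png

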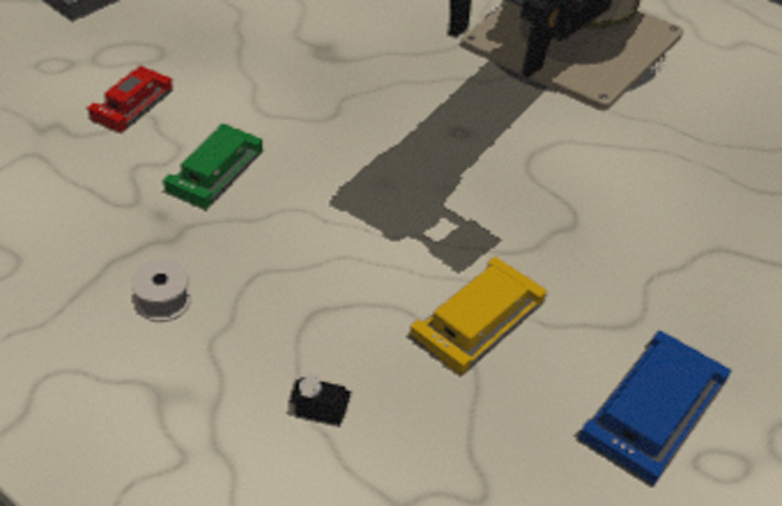

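Run:
```python
from h import *
import pickle
goto([400,-20,280],quat(0,0)); st('clear')
d=snapshot('top');e=snapshot('scene');pickle.dump((d,e),open('s5.pkl','wb'))
crop(d,'q5t',115,210,235,285,6);crop(d,'q5full',110,150,430,290,2.4,1.3)
```

```text
clear t=43.3 [400.2 -19.5 279.9] open 79.8 F [-0.1  1.5  0.2]
```

View pics/q5t.png

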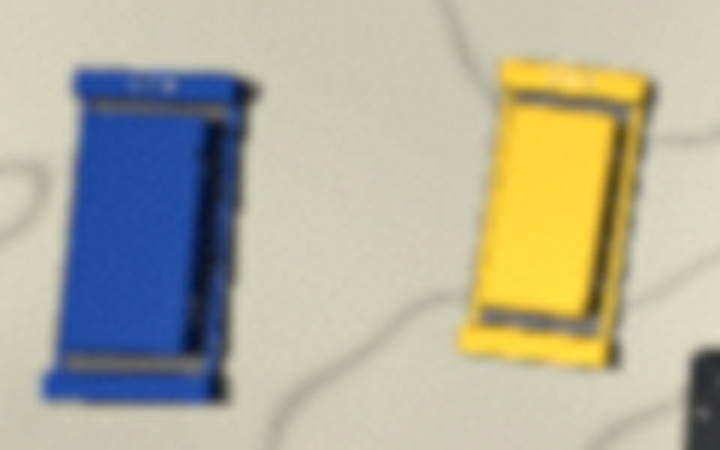

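View pics/q5full.png

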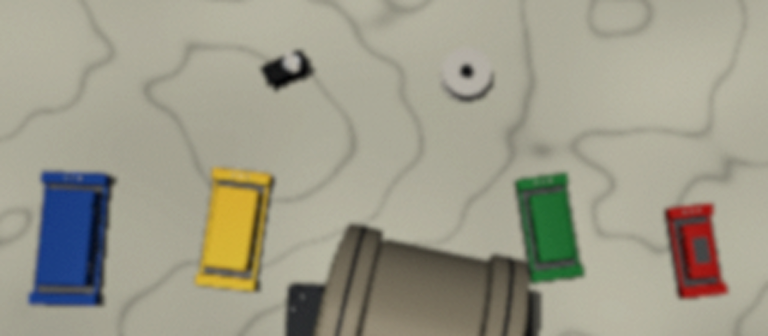

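Run:
```python
from m3 import *
d,e=pickle.load(open('s5.pkl','rb'))
o=(115,210,6)
print('blue');quad(d,34,o,[(80,106),(207,113),(189,354),(60,350)])
print('yellow');quad(d,34,o,[(515,104),(618,112),(586,318),(482,307)])
finish_job()
```

```text
blue
[503.1 372.2] -3.128 len 112.2 wid 59.3 58.9
yellow
[517.5 180.8] -0.099 len 95.9 wid 48.3 48.2
the job is handed in; nothing more can be done
```

All four packs are docked in their own colours, in the order red, green, yellow, blue. I handed the job in with the robot clock at about 43 s. `finish_job` reports no verdict, so the results below rest on my own measurements.

- **Placing:** at each dock the force stop fired with the pack's underside at the expected 10 mm pad height, and I then opened the jaws. No pack was dropped.
- **Final position:** measured against the dock centres, the packs sit within about 3 mm and 0.03 rad, well inside the 11 mm and 0.17 rad allowed. I measured blue and yellow on the last picture. The red and green measurements date from just after green was docked. The last pictures show both still in place, and I did not measure them again.
- **Bystanders:** I never went near the reel or the servo, and by eye they look unmoved in the last pictures.
- **Robot at hand-in:** the arm was clear of everything, with the tool 280 mm above the table.
- **Disagreements:** the two cameras differed by 2–5 mm, which is roughly their calibration error. I used values between the two cameras' readings for the dock and pack positions. The largest gap was on blue's starting y, 1.4 mm from one camera and 6.3 mm from the other. No check failed.

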